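# Lower the ratchet hold-down onto the tube bundle

### The job

Two identical ratchet hold-down clamps stand on the counter; a strapped bundle of tubes lies in the cradle of one of them, the other is empty. On the clamp with the bundle, press the thumb pad of the pawl all the way down so that the ratchet is free, then push the raised arm down by its crossbar until its rubber foot rests on the bundle, and let go of it there. Pick nothing up, and leave the empty clamp, the bundle and the other things on the counter where they are.

Things in the scene. Friction and masses are not known exactly. Their poses are not given: they have to be found in the camera images.
- clamp_a: the clamp with the bundle in its cradle (left or right place), fixed; grey steel base 310 x 90 x 12 mm. Origin on the counter; x along the base from the crossbar end (-x) to the pawl end (+x, edge at 170 mm), y along the cradle, z up. Cradle at x = -30 mm; uprights beside the hinge (127 mm high) and pawl pivot (x = 100, 157 mm high), outer faces y = +-29 mm. Arm and pawl move in the plane y = 0
- clamp_b: the empty clamp, same in every way but with nothing in its cradle; its arm is raised too and must be left so. Fixed.
- hinge_a (a point): axis of the loaded clamp's arm hinge, 110 mm above the counter at x = 50, y = 0 mm of clamp_a, parallel to the clamp's y. The toothed ratchet wheel (45 mm radius, 14 mm thick) turns on it with the arm
- grip_a (a point): centre of the crossbar at the free end of the loaded clamp's arm: black rubber bar, diameter 28 mm, 90 mm long, parallel to the clamp's y, 170 mm from the hinge axis. The arm, a steel bar 20 mm wide and 14 mm thick, rises from the hinge towards the clamp's -x. The crossbar can be pushed on its top all the way
- bar_a (a joint): angle of the loaded clamp's arm (rad), grows as it goes down: 0 = fully raised, 0.80 rad above level; 0.80 = level, its rubber foot just on the bundle. Starts at 0 to 0.12. With the pawl engaged the teeth stop it at about 0.15. Stiff hinge: it stays where it is left; once free it takes about 2 to 6 N straight down on the crossbar
- pawl_a (a joint): angle of the loaded clamp's pawl (rad): 0 = engaged in the teeth (start), 0.35 = thumb pad fully down, at its stop; the nose clears the teeth from about 0.2. It stays where it is left (stiff pivot, about 3 N on the pad). Its pivot lies at x = 100, y = 0 mm of clamp_a, 146 mm above the counter.
- pad_a (a point): middle of the top of the thumb pad of the loaded clamp's pawl: steel, 34 mm along the clamp's x, 32 mm along y, at the start 167 mm above the counter at x = 150 mm of clamp_a. The pawl is a steel see-saw from this pad, over its pivot, to the nose on the ratchet wheel. Pressed from above the pad goes down 17 mm
- grip_b (a point): centre of the crossbar of the empty clamp's arm
- pawl_b (a joint): angle of the empty clamp's pawl (rad), 0 = engaged; to be left so
- bundle: strapped bundle of seven bare aluminium tubes, each 16 mm in diameter and 180 mm long, hexagonal, 44 mm high and 48 mm wide, with two black bands; it lies loose in the loaded clamp's cradle along the clamp's y, underside 30 mm above the counter. Origin under its middle, y along the tubes.
- tape: tape measure, 70 x 32 x 62 mm, standing beside clamp_a, origin under its middle
- carton: plain cardboard carton, 100 x 55 x 45 mm, beside clamp_a, origin under its middle
- padlock: brass padlock standing upright, 45 x 24 mm, 75 mm high, beside clamp_b, origin under its middle
- dish: small steel dish, 80 mm across and 40 mm high, beside clamp_b, origin under its middle
- driver: screwdriver with a black handle, about 200 mm long, lying beyond the clamps
- spray: blue can, 54 mm in diameter, 160 mm high, standing beside clamp_b, origin under its middle
There are look-alikes about, which are no part of the job. Leave any red look-alike of the bundle alone.

How it is judged:
By the outcome, as a careful person would: the job done as asked, in the order asked, and still so for the second after the job is handed in, with the robot touching nothing.
It also fails if it takes over 42 s, if anything falls off the work surface, if the arm or the gripper's body presses on something with over 40 N, if the wrist force passes 120 N, or if a joint passes its speed limit or range.

### The arm

A 6-joint arm with a two-finger parallel gripper is mounted at the origin on the work surface. World frame = base frame: x ahead of the robot, y to its left, z up, the work surface at z = 0. Lengths are in m, angles in rad, forces in N, time in s.
With the tool pointing down it reaches from about 0.35 to 0.975 m from the base axis. Payload 4.9 kg.
Tool frame: the origin (TCP) lies midway between the tips of the shut fingers; the grasp point (between the pads) lies 19 mm behind it; z points along the fingers, y is the line along which they close (so a half turn about z gives the same grasp; the last joint's range is limited). The gripper opens to 85 mm and grips with 20 to 120 N. Pads are 22 mm wide; open, the fingers measure 114 mm over their backs; the gripper's body (76 mm by 85 mm) begins 54 mm behind the grasp point. The pads swing forward as they close: fully open they stand 13 mm farther back than shut.
Start: joints at [1.105, 0.053, 1.613, -0, 1.476, -0.119], TCP at [0.212, 0.588, 0.231] pointing down, gripper open.
Joint ranges: [-3.01, 3.01], [-1.01, 2.22], [0.06, 2.58], [-1.02, 4.17], [0.09, 2.62], [-3.14, 3.14]. Speed limits (rad/s): [2.57, 2.57, 3.14, 3.14, 3.14, 3.14].

### API

Orientations are given as a rotation vector (axis times angle).
In Python, from station import ctrl gives the robot as it stands.
- The arm moves only by the shell command python3 -m handwheel 'ROWS' [FORCE]. ROWS is JSON, a list of rows, each an object with "gripper": the gripper command: -1 is fully open, 1 is shut, values between are in proportion; "offset": the shift along the tool's x, y, z in mm, a list of three; "rotation": the turn, a rotation vector about the tool's x, y, z in rad, a list of three. A call has exactly 8 rows; each row is the pose to reach, as a shift and turn from the pose commanded when the call began, along the tool's axes at that moment; what a row does not reach only later rows make up. A row lasts 1/8 s, in which the tool goes at most 62.5 mm and 10.7 degrees, less where a joint would pass 70% of its speed; a pose out of reach is approached as far as the arm can. A call with a gripper value outside its range is refused whole. The fingers move at their own pace and stop on an object; FORCE is the grip in N (left out, the last holds). Time passes only in rows, so rows that repeat a pose let the fingers close, or fill a call up. It gives the time, the measured TCP pose, the force, the opening and the grip force at its end, in the units of the state.
- ctrl.get_obs(): the state, without advancing time (a new reading comes with each control period).
- ctrl.get_image(name): name is "scene" or "top" or "wrist"; returns a dict with "image" (400x640x3 uint8, red, green, blue), "fovy" (degrees; the focal length in pixels is half the picture's height over the tangent of half this angle, whatever the lens; pixels are square), "cx", "cy" (the principal point, pixels), "xyz" and "attitude" of the camera in the world. Camera axes: x right, y up, looking along -z (the intrinsics and any distortion apply to the point x, -y, -z); pixel columns grow to the right and rows downward; lengths in m; the calibration is good to about 2 mm. A picture is of the moment at which its call begins. There is no depth.
- ctrl.finish_job(): hands the job in; it is judged then, once.
The state is a dict: "t": time; "q": joint angles; "dq": joint speeds; "effort": joint torques, N m; "tool_pos": TCP position; "tool_rot": TCP orientation; "contact_force": force on the tool from outside, world axes, zero at the start; "wrist_torque": the same for the moment, N m; "opening": finger opening in m; "grip_force": force on a finger pad.
Only numpy, scipy, OpenCV 4.12 (cv2) and the standard library are available. Lean on these libraries where they do the work, as an engineer would, in place of code of your own. Each camera call takes 0.05 s, during which the arm holds its last target. There are 200 camera calls.

## Working session

There is one attempt and no reset: what is moved stays moved. The work goes in short steps, Python scripts to look and compute and a shell command to move; the robot and the scene stay as the last step left them, time stands still between calls to the robot, and variables do not carry over. Pictures are saved under pics/ and viewed, at most 10 in all, crops included, and the job is handed in when it is done.

```bash
mkdir -p pics; python3 - <<'E'
from station import ctrl
import cv2,numpy as np
for n in ("top","scene"):
    d=ctrl.get_image(n); cv2.imwrite(f"pics/{n}0.png",d["image"][...,::-1])
    print(n,{k:(np.round(v,4).tolist() if k!="image" else 0) for k,v in d.items()})
o=ctrl.get_obs();print({k:np.round(v,3).tolist() for k,v in o.items()})
E
```

```text
top {'image': 0, 'fovy': 48.0013, 'cx': 323.3561, 'cy': 199.232, 'xyz': [0.3925, 0.0995, 1.2777], 'attitude': [0.1, -0.1044, -1.5539]}
scene {'image': 0, 'fovy': 51.2076, 'cx': 314.6725, 'cy': 197.4881, 'xyz': [1.0451, 0.7868, 0.9514], 'attitude': [0.3241, 1.0323, 2.3486]}
{'t': 0.1, 'q': [1.105, 0.053, 1.614, -0.0, 1.476, -0.119], 'dq': [-0.0, -0.001, -0.005, 0.0, -0.002, 0.0], 'effort': [0.0, -39.49, -37.136, -0.0, 0.004, -0.0], 'tool_pos': [0.212, 0.587, 0.23], 'tool_rot': [-0.542, -3.094, 0.003], 'contact_force': [-0.428, 0.548, 0.193], 'wrist_torque': [0.021, 0.001, -0.025], 'grip_force': 0.0, 'opening': 0.085}
```

View pics/top0.png

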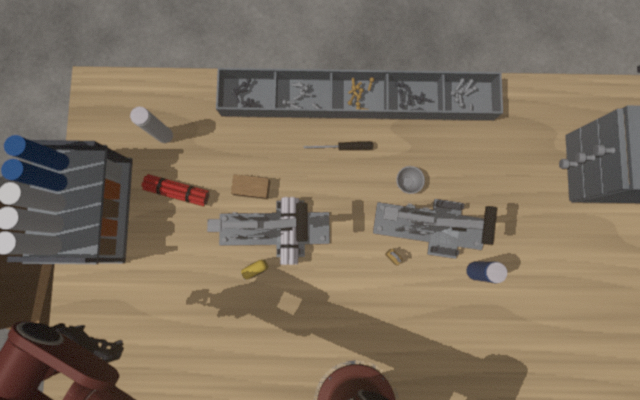

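View pics/scene0.png

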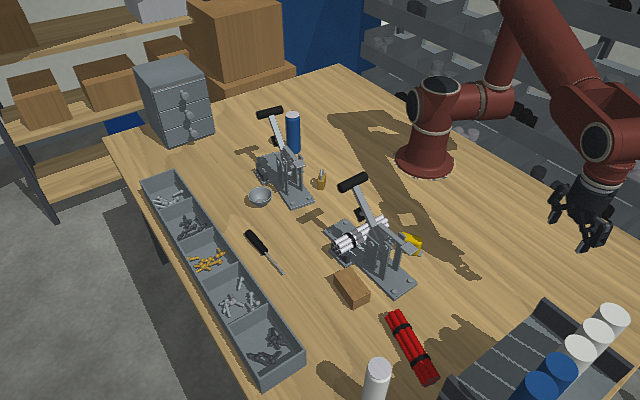

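Top view: the loaded clamp is at (270,228) with the aluminium bundle at (288,230). The empty clamp is at (435,228), and the red look-alike at (175,190) is not part of the job. Next is an enlarged crop of the loaded clamp, to confirm it and read points.

```bash
python3 - <<'E'
import cv2,numpy as np
a=cv2.imread("pics/top0.png")[175:290,195:355]; a=cv2.resize(a,None,fx=5,fy=5,interpolation=cv2.INTER_CUBIC)
cv2.imwrite("pics/topc.png",a)
b=cv2.imread("pics/scene0.png")[160:305,310:440]; b=cv2.resize(b,None,fx=4,fy=4,interpolation=cv2.INTER_CUBIC)
cv2.imwrite("pics/scenec.png",b)
E
```

```text
(no output)
```

View pics/topc.png

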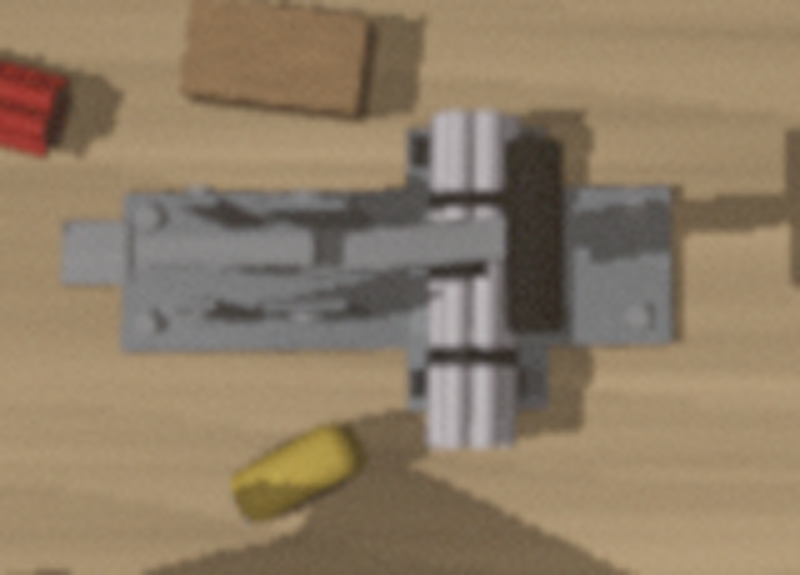

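View pics/scenec.png

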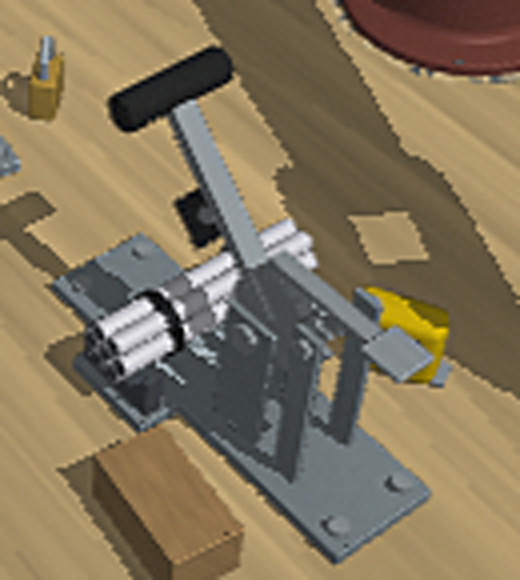

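The crop confirms it: bare aluminium tubes with black bands lie in this clamp. Its base corners are at crop (125,192), (122,350), (676,188) and (672,343). The pad is at (95,252), the crossbar at (533,235). Now fit the pose with both cameras.

```bash
cat > h.py <<'E'
import numpy as np
from scipy.spatial.transform import Rotation as R
from scipy.optimize import least_squares
def proj(c,P):
    fovy,cx,cy,xyz,att=c
    p=R.from_rotvec(att).inv().apply(np.atleast_2d(P)-xyz); f=200/np.tan(np.radians(fovy)/2)
    return np.c_[cx+f*p[:,0]/-p[:,2], cy-f*p[:,1]/-p[:,2]]
top=(48.0013,323.3561,199.232,[0.3925,0.0995,1.2777],[0.1,-0.1044,-1.5539])
sc=(51.2076,314.6725,197.4881,[1.0451,0.7868,0.9514],[0.3241,1.0323,2.3486])
def world(x,P):
    return R.from_euler('z',x[2]).apply(P)+[x[0],x[1],0]
def bar(a,y):
    e=.8-a; return [.05-.17*np.cos(e),y,.11+.17*np.sin(e)]
E
python3 - <<'E'
from h import *
B=lambda x,y:[x,y,.012]
tp=(np.array([(125,192),(122,350),(676,188),(672,343),(95,252),(535,235)])+.5)/5-.5+[195,175]
sp=(np.array([(427,490),(338,558),(140,235),(55,282),(398,352),(171,88)])+.5)/4-.5+[310,160]
def res(x,s,full=False):
    # s: sign of y for far/top side
    T=[B(.17,s*.045),B(.17,-s*.045),B(-.14,s*.045),B(-.14,-s*.045),[.15,0,.167],bar(x[3],0)]
    S=[B(.17,-s*.045),B(.17,s*.045),B(-.14,-s*.045),B(-.14,s*.045),[.15,0,.167],bar(x[3],0)]
    r=np.r_[proj(top,world(x,T))-tp,proj(sc,world(x,S))-sp]
    return r if full else r.ravel()
for s in(1,-1):
  for y0 in(1.57,-1.57):
    r=least_squares(res,[.6,.2,y0,.05],args=(s,),loss='soft_l1')
    print(s,r.cost,r.x.round(4))
    if r.cost<40:
        x=r.x;print(res(x,s,True).round(1).tolist())
        print('pad',world(x,[[.15,0,.167]]).round(4),'grip',[world(x,[bar(a,0)]).round(4).tolist() for a in(x[3],.8)],'hinge',world(x,[[.05,0,.11]]).round(4),'xaxis',R.from_euler('z',x[2]).apply([1,0,0]).round(4))
from station import ctrl
o=ctrl.get_obs(); print(R.from_rotvec(o['tool_rot']).as_matrix().round(3))
E
```

```text
1 262.95203539727885 [0.4747 0.2184 1.6038 0.0204]
1 1171.4750552940566 [ 0.473   0.351  -1.5691 -1.857 ]
-1 2.6636434466809087 [0.4748 0.2188 1.5979 0.0236]
[[0.0, -0.1], [0.1, 0.3], [-0.6, -0.7], [0.7, 0.3], [-0.3, -0.3], [0.1, -0.1], [1.2, 0.1], [-0.4, -0.2], [0.5, -1.2], [-0.9, -0.6], [0.1, 0.3], [0.1, 0.0]]
pad [[0.4707 0.3687 0.167 ]] grip [[[0.4767, 0.1475, 0.2291]], [[0.4781, 0.0988, 0.11]]] hinge [[0.4735 0.2688 0.11  ]] xaxis [-0.0271  0.9996  0.    ]
-1 2.663643446680893 [ 0.4748  0.2188 -4.6853  0.0236]
[[0.0, -0.1], [0.1, 0.3], [-0.6, -0.7], [0.7, 0.3], [-0.3, -0.3], [0.1, -0.1], [1.2, 0.1], [-0.4, -0.2], [0.5, -1.2], [-0.9, -0.6], [0.1, 0.3], [0.1, 0.0]]
pad [[0.4707 0.3687 0.167 ]] grip [[[0.4767, 0.1475, 0.2291]], [[0.4781, 0.0988, 0.11]]] hinge [[0.4735 0.2688 0.11  ]] xaxis [-0.0271  0.9996  0.    ]
[[-0.94   0.34  -0.001]
 [ 0.34   0.94  -0.002]
 [ 0.    -0.002 -1.   ]]
```

```bash
python3 -m handwheel '[{"gripper":1,"offset":[-45,-16,0],"rotation":[0,0,-0.06]},{"gripper":1,"offset":[-95,-34,0],"rotation":[0,0,-0.12]},{"gripper":1,"offset":[-145,-52,0],"rotation":[0,0,-0.18]},{"gripper":1,"offset":[-195,-70,5],"rotation":[0,0,-0.24]},{"gripper":1,"offset":[-245,-88,10],"rotation":[0,0,-0.30]},{"gripper":1,"offset":[-290,-105,15],"rotation":[0,0,-0.374]},{"gripper":1,"offset":[-315,-114,20],"rotation":[0,0,-0.374]},{"gripper":1,"offset":[-315,-114,25],"rotation":[0,0,-0.374]}]' 40
python3 - <<'E'
from station import ctrl
from h import *
o=ctrl.get_obs(); print(o['t'],np.round(o['contact_force'],2),np.round(o['tool_pos'],4)); print(R.from_rotvec(o['tool_rot']).as_matrix().round(3))
E
```

```text
t: 1.1
tool_pos: [0.4709, 0.3721, 0.2055]
tool_rot: [0.038, -3.14, 0.001]
contact_force: [0.1, -0.1, -0.4]
opening: 0.0001
grip_force: 0.0
1.1 [ 0.13 -0.15 -0.37] [0.4709 0.3721 0.2055]
[[-1.    -0.024 -0.001]
 [-0.024  1.    -0.001]
 [ 0.001 -0.001 -1.   ]]
```

```bash
python3 -m handwheel '[{"gripper":1,"offset":[0,0,20],"rotation":[0,0,0]},{"gripper":1,"offset":[0,0,34],"rotation":[0,0,0]},{"gripper":1,"offset":[0,0,38],"rotation":[0,0,0]},{"gripper":1,"offset":[0,0,41],"rotation":[0,0,0]},{"gripper":1,"offset":[0,0,44],"rotation":[0,0,0]},{"gripper":1,"offset":[0,0,46],"rotation":[0,0,0]},{"gripper":1,"offset":[0,0,48],"rotation":[0,0,0]},{"gripper":1,"offset":[0,0,49],"rotation":[0,0,0]}]'
```

```text
t: 2.1
tool_pos: [0.4706, 0.3741, 0.158]
tool_rot: [-0.043, 3.139, 0.003]
contact_force: [-0.2, 3.8, 3.6]
opening: -0.0002
grip_force: 2.4
```

```bash
python3 -m handwheel '[{"gripper":1,"offset":[0,0,0.5],"rotation":[0,0,0]},{"gripper":1,"offset":[0,0,1],"rotation":[0,0,0]},{"gripper":1,"offset":[0,0,1.5],"rotation":[0,0,0]},{"gripper":1,"offset":[0,0,2],"rotation":[0,0,0]},{"gripper":1,"offset":[0,0,2.5],"rotation":[0,0,0]},{"gripper":1,"offset":[0,0,3],"rotation":[0,0,0]},{"gripper":1,"offset":[0,0,3.5],"rotation":[0,0,0]},{"gripper":1,"offset":[0,0,4],"rotation":[0,0,0]}]'
```

```text
t: 3.1
tool_pos: [0.4699, 0.3735, 0.1533]
tool_rot: [0.043, -3.141, 0.0]
contact_force: [2.0, 4.0, 4.3]
opening: 0.0001
grip_force: 2.3
```

```bash
python3 -m handwheel '[{"gripper":1,"offset":[0,0,0.3],"rotation":[0,0,0]},{"gripper":1,"offset":[0,0,0.6],"rotation":[0,0,0]},{"gripper":1,"offset":[0,0,0.9],"rotation":[0,0,0]},{"gripper":1,"offset":[0,0,1.2],"rotation":[0,0,0]},{"gripper":1,"offset":[0,0,1.5],"rotation":[0,0,0]},{"gripper":1,"offset":[0,0,1.8],"rotation":[0,0,0]},{"gripper":1,"offset":[0,0,2],"rotation":[0,0,0]},{"gripper":1,"offset":[0,0,2],"rotation":[0,0,0]}]'
```

```text
t: 4.1
tool_pos: [0.4698, 0.3735, 0.1512]
tool_rot: [0.043, -3.141, 0.0]
contact_force: [0.6, 5.3, 3.5]
opening: 0.0002
grip_force: 2.4
```

```bash
python3 -m handwheel '[{"gripper":1,"offset":[0,0,0.4],"rotation":[0,0,0]},{"gripper":1,"offset":[0,0,0.8],"rotation":[0,0,0]},{"gripper":1,"offset":[0,0,1.2],"rotation":[0,0,0]},{"gripper":1,"offset":[0,0,1.6],"rotation":[0,0,0]},{"gripper":1,"offset":[0,0,2],"rotation":[0,0,0]},{"gripper":1,"offset":[0,0,2.3],"rotation":[0,0,0]},{"gripper":1,"offset":[0,0,2.5],"rotation":[0,0,0]},{"gripper":1,"offset":[0,0,2.5],"rotation":[0,0,0]}]'
```

```text
t: 5.1
tool_pos: [0.47, 0.3736, 0.1501]
tool_rot: [-0.043, 3.141, 0.0]
contact_force: [-2.7, 4.2, 8.2]
opening: -0.0002
grip_force: 4.5
```

```bash
python3 -m handwheel '[{"gripper":1,"offset":[0,0,0.3],"rotation":[0,0,0]},{"gripper":1,"offset":[0,0,0.5],"rotation":[0,0,0]},{"gripper":1,"offset":[0,0,0.7],"rotation":[0,0,0]},{"gripper":1,"offset":[0,0,0.9],"rotation":[0,0,0]},{"gripper":1,"offset":[0,0,1.1],"rotation":[0,0,0]},{"gripper":1,"offset":[0,0,1.3],"rotation":[0,0,0]},{"gripper":1,"offset":[0,0,1.5],"rotation":[0,0,0]},{"gripper":1,"offset":[0,0,1.5],"rotation":[0,0,0]}]'
```

```text
t: 6.1
tool_pos: [0.4701, 0.3737, 0.1498]
tool_rot: [-0.043, 3.141, 0.0]
contact_force: [-3.0, 2.5, 12.7]
opening: -0.0001
grip_force: 6.5
```

The pad is on its stop: force is rising while z stays still. Lift and move over the crossbar.

```bash
python3 -m handwheel '[{"gripper":1,"offset":[0,0,-40],"rotation":[0,0,0]},{"gripper":1,"offset":[0,0,-100],"rotation":[0,0,0]},{"gripper":1,"offset":[-2,-40,-122],"rotation":[0,0,0]},{"gripper":1,"offset":[-4,-95,-122],"rotation":[0,0,0]},{"gripper":1,"offset":[-6,-150,-122],"rotation":[0,0,0]},{"gripper":1,"offset":[-7,-200,-122],"rotation":[0,0,0]},{"gripper":1,"offset":[-7,-227,-122],"rotation":[0,0,0]},{"gripper":1,"offset":[-7,-227,-122],"rotation":[0,0,0]}]'
python3 - <<'E'
from station import ctrl
from h import *
import cv2
im=ctrl.get_image("scene")["image"][...,::-1]
cv2.imwrite("pics/s1.png",cv2.resize(im[120:305,290:460],None,fx=3.2,fy=3.2,interpolation=cv2.INTER_CUBIC))
o=ctrl.get_obs();print(o['tool_pos'],o['contact_force'])
for a in (.024,.15,.28,.41,.54,.67,.8): print(a,(np.array(world([.4748,.2188,1.5979],[bar(a,0)])[0])+[0,0,.014]).round(4))
E
```

```text
t: 7.1
tool_pos: [0.482, 0.1443, 0.2675]
tool_rot: [0.037, -3.137, 0.004]
contact_force: [1.1, 0.4, -0.1]
opening: 0.0001
grip_force: 0.0
[0.48218632 0.14552941 0.26774303] [-0.31075943 -0.2966031  -0.02490348]
0.024 [0.4767 0.1475 0.2431]
0.15 [0.4771 0.1335 0.2269]
0.28 [0.4774 0.1213 0.2085]
0.41 [0.4777 0.1116 0.1886]
0.54 [0.4779 0.1046 0.1677]
0.67 [0.478  0.1003 0.146 ]
0.8 [0.4781 0.0988 0.124 ]
```

View pics/s1.png

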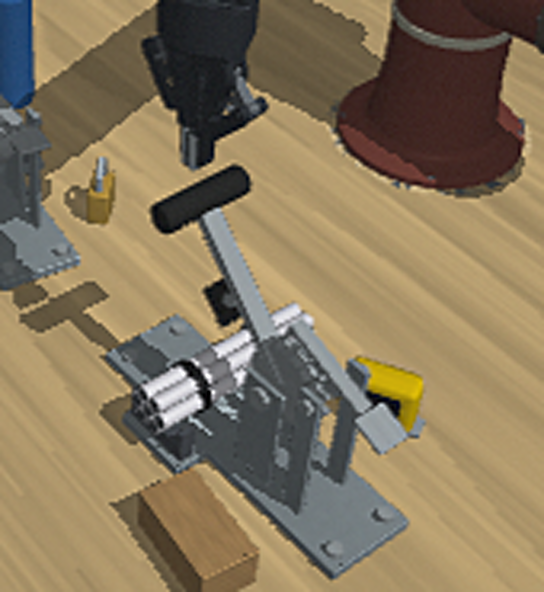

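The picture shows the pad at (380,428) tilted down, and the shut gripper just above the crossbar at (200,197). Now push the crossbar down along its arc.

```bash
python3 -m handwheel '[{"gripper":1,"offset":[4,2,12],"rotation":[0,0,0]},{"gripper":1,"offset":[4,2,21],"rotation":[0,0,0]},{"gripper":1,"offset":[4,1,26],"rotation":[0,0,0]},{"gripper":1,"offset":[4,-3,31],"rotation":[0,0,0]},{"gripper":1,"offset":[4,-8,36],"rotation":[0,0,0]},{"gripper":1,"offset":[4,-12,41],"rotation":[0,0,0]},{"gripper":1,"offset":[4,-16,47],"rotation":[0,0,0]},{"gripper":1,"offset":[4,-20,53],"rotation":[0,0,0]}]'
```

```text
t: 8.15
tool_pos: [0.48, 0.1251, 0.2169]
tool_rot: [-0.042, 3.14, -0.005]
contact_force: [-2.1, -5.7, 6.9]
opening: 0.0002
grip_force: 3.4
```

```bash
python3 -m handwheel '[{"gripper":1,"offset":[1,-5,8],"rotation":[0,0,0]},{"gripper":1,"offset":[2,-9,16],"rotation":[0,0,0]},{"gripper":1,"offset":[2,-13,25],"rotation":[0,0,0]},{"gripper":1,"offset":[2,-17,35],"rotation":[0,0,0]},{"gripper":1,"offset":[2,-20,45],"rotation":[0,0,0]},{"gripper":1,"offset":[2,-23,55],"rotation":[0,0,0]},{"gripper":1,"offset":[2,-24,65],"rotation":[0,0,0]},{"gripper":1,"offset":[2,-25,75],"rotation":[0,0,0]}]'
```

```text
t: 9.15
tool_pos: [0.478, 0.1016, 0.1403]
tool_rot: [0.043, -3.14, -0.0]
contact_force: [-0.2, -2.0, 3.1]
opening: 0.0001
grip_force: 1.6
```

```bash
python3 -m handwheel '[{"gripper":1,"offset":[0,-1,3],"rotation":[0,0,0]},{"gripper":1,"offset":[0,-1,6],"rotation":[0,0,0]},{"gripper":1,"offset":[0,-2,9],"rotation":[0,0,0]},{"gripper":1,"offset":[0,-2,11],"rotation":[0,0,0]},{"gripper":1,"offset":[0,-2,12.5],"rotation":[0,0,0]},{"gripper":1,"offset":[0,-2,14],"rotation":[0,0,0]},{"gripper":1,"offset":[0,-2,15],"rotation":[0,0,0]},{"gripper":1,"offset":[0,-2,15],"rotation":[0,0,0]}]'
```

```text
t: 10.15
tool_pos: [0.4784, 0.0995, 0.1261]
tool_rot: [-0.043, 3.141, -0.0]
contact_force: [-1.5, 0.2, 0.4]
opening: 0.0002
grip_force: 0.4
```

```bash
python3 -m handwheel '[{"gripper":1,"offset":[0,0,0.4],"rotation":[0,0,0]},{"gripper":1,"offset":[0,0,0.8],"rotation":[0,0,0]},{"gripper":1,"offset":[0,0,1.2],"rotation":[0,0,0]},{"gripper":1,"offset":[0,0,1.6],"rotation":[0,0,0]},{"gripper":1,"offset":[0,0,2],"rotation":[0,0,0]},{"gripper":1,"offset":[0,0,2.4],"rotation":[0,0,0]},{"gripper":1,"offset":[0,0,2.7],"rotation":[0,0,0]},{"gripper":1,"offset":[0,0,3],"rotation":[0,0,0]}]'
```

```text
t: 11.15
tool_pos: [0.4786, 0.0995, 0.1237]
tool_rot: [-0.043, 3.141, -0.001]
contact_force: [-1.9, -2.5, 5.4]
opening: 0.0
grip_force: 2.8
```

```bash
python3 -m handwheel '[{"gripper":1,"offset":[0,0,0.3],"rotation":[0,0,0]},{"gripper":1,"offset":[0,0,0.6],"rotation":[0,0,0]},{"gripper":1,"offset":[0,0,0.9],"rotation":[0,0,0]},{"gripper":1,"offset":[0,0,1.2],"rotation":[0,0,0]},{"gripper":1,"offset":[0,0,1.5],"rotation":[0,0,0]},{"gripper":1,"offset":[0,0,1.5],"rotation":[0,0,0]},{"gripper":1,"offset":[0,0,1.5],"rotation":[0,0,0]},{"gripper":1,"offset":[0,0,1.5],"rotation":[0,0,0]}]'
```

```text
t: 12.15
tool_pos: [0.4786, 0.0995, 0.1234]
tool_rot: [-0.043, 3.141, -0.001]
contact_force: [-4.7, -2.8, 12.1]
opening: 0.0003
grip_force: 5.4
```

The foot is seated: 12 N with no further motion. Retreat and check.

```bash
python3 -m handwheel '[{"gripper":1,"offset":[0,0,-5],"rotation":[0,0,0]},{"gripper":1,"offset":[0,0,-30],"rotation":[0,0,0]},{"gripper":1,"offset":[0,0,-70],"rotation":[0,0,0]},{"gripper":1,"offset":[0,0,-110],"rotation":[0,0,0]},{"gripper":1,"offset":[0,0,-150],"rotation":[0,0,0]},{"gripper":1,"offset":[0,0,-180],"rotation":[0,0,0]},{"gripper":1,"offset":[0,0,-180],"rotation":[0,0,0]},{"gripper":1,"offset":[0,0,-180],"rotation":[0,0,0]}]'
python3 - <<'E'
from station import ctrl
from h import *
import cv2
im=ctrl.get_image("scene")["image"][...,::-1]
cv2.imwrite("pics/s2.png",cv2.resize(im[80:305,225:460],None,fx=2.6,fy=2.6,interpolation=cv2.INTER_CUBIC))
print((proj(sc,world([.4748,.2188,1.5979],[bar(.8,-.045),bar(.8,.045)]))-[225,80])*2.6)
E
```

```text
t: 13.15
tool_pos: [0.4778, 0.0998, 0.3]
tool_rot: [0.043, -3.139, -0.001]
contact_force: [-0.5, 0.3, 0.4]
opening: 0.0
grip_force: 0.0
[[265.3927989  338.87911688]
 [327.57869717 306.28122767]]
```

View pics/s2.png

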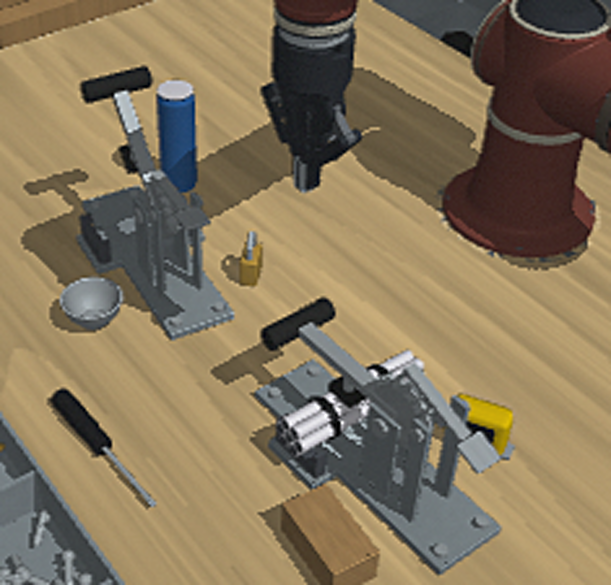

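The arm is level with its foot on the bundle at (347,390), and the crossbar runs from about (266,337) to (330,308), as predicted for 0.80 rad. The pad at (483,452) is still down. The empty clamp and the other things look undisturbed.

```bash
python3 -c "
from station import ctrl
print(ctrl.finish_job())"
```

```text
the job is handed in; nothing more can be done
None
```

I pressed the loaded clamp's pawl pad down to its stop, pushed the arm level until its foot rested on the bundle, released it there, and handed the job in at about 13 s; nothing else was touched.

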